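Butt a board against the length stop and zero the counter

TASK

Slide the long pine board along the white bed and under the counter's bridge until it butts against the end stop, lying flat along the aluminium fence. With the board home, then turn the counter's reset knob, on top of the bridge, counter-clockwise back to its zero stop. Leave the board home and do not disturb the screwdriver, the short offcut, the tape measure or the glue bottle around it.

Things in the scene. Friction and masses are not known exactly. Their poses are not given: they have to be found in the camera images.
- station: Fixed feed station, may stand turned. Origin on the table top; x across the lane to the fence (away from the robot), y along the lane in the feed direction (robot's left), z up. White bed 18 mm thick, x -145 to 90, y -340 to 140 mm. The lane runs from -y, under the bridge, to the stop. A board touching fence and stop has its origin at x = 0, y = 0, z = 18 mm of this frame.
- fence_face (a point): Point on the face of the aluminium fence, at bed height below the bridge: x = 44.5 mm, y = 0 in the station's frame (same axes). The fence is 19 mm thick, 30 mm high over the bed, and runs straight along y from -330 to 130 mm.
- stop_face (a point): Point on the face of the aluminium end stop, at bed height in mid lane: x = 0, y = 95 mm in the station's frame (same axes). The stop is 85 mm wide, 20 mm thick, 30 mm high over the bed.
- bridge (a point): Centre of the underside of the dark bridge, z = 64 mm (46 over the bed); it spans y -20 to 20 mm of the station's frame. Its opening reaches from the near post's face at station x = -54.5 mm (post 20 mm thick) to the fence. Bar up to z = 84 mm; on it the grey counter housing, x -50 to 50, y -30 to 30 mm, up to z = 118 mm, then a round white dial, 80 mm across.
- board: Pine board 89 wide (own x), 190 long (own y), 38 thick mm, 0.2 to 0.45 kg, loose on the bed before the bridge, somewhat askew and off the fence; too wide to grip. Origin at the centre of its underside, z up.
- reset_knob (a joint): Angle of the reset knob in rad: 0 at its zero stop, growing as it turns clockwise seen from above (to 2.6); it starts well off zero and stays where it is left. Friction 0.05 N m.
- knob_grip (a point): On the knob's vertical axis at grip height, 22 mm over its disc (54 mm across, top at z = 132 mm). Grip: black bar 52 long, 14 wide, 30 mm high, with a white line and a steel pointer at one end. At zero the pointer points along the station's -x (to the robot), at the longest dial mark. The point turns with the knob; its x lies along the bar, away from the pointer.
- screwdriver: Bystander: screwdriver, 160 mm, lying on the near outfeed side of the station's bed.
- offcut: Bystander: short pine offcut, 89 x 60 x 38 mm, lying to the robot's right; not the board to feed.
- glue: Bystander: white glue bottle, 60 mm across, 170 mm tall, standing to the left.
- tape: Bystander: yellow tape measure, 75 x 42 x 70 mm, standing on the right.
Mind the look-alikes: they are no part of the job. What is shaped like the board but green or turquoise is not meant.

How it is judged (in metres and radians):
On the way, in this order (a step that is already met when the one before it is completed fails the run):
1. the board is home: under the bridge, against fence and end stop, at rest (y of board in the frame of station between -0.005 and 0.005 m and x of board in the frame of station between -0.005 and 0.005 m and angle between the y axis of board and the y axis of station, either way round below 0.035 rad and angle between board's own z axis and vertical below 0.04 rad and linear speed of board below 0.01 m/s), for 0.2 s.
2. then the reset knob is at its zero stop (y of board in the frame of station between -0.005 and 0.005 m and x of board in the frame of station between -0.005 and 0.005 m and angle between the y axis of board and the y axis of station, either way round below 0.035 rad and angle between board's own z axis and vertical below 0.04 rad and value of joint reset_knob below 0.06 rad), for 0.2 s.
At the end, for the whole second after the job is handed in: The board lies flat on the bed within 5 mm of its home place against fence and end stop and within 2 degrees of the fence's line, at rest, and the reset knob is within 0.06 rad of its zero stop (all of step 2 and linear speed of board below 0.01 m/s); the robot touches nothing.
It fails at once if the screwdriver, the short offcut, the tape measure or the glue bottle is moved more than 40 mm (distance of any of screwdriver, offcut, glue, tape from where it was at the start of the episode above 0.04 m).
It also fails if it takes over 69 s, if anything falls off the work surface, if the arm or the gripper's body presses on something with over 40 N, if the wrist force passes 120 N, or if a joint passes its speed limit or range.

ROBOT

A 6-joint arm with a two-finger parallel gripper is mounted at the origin on the work surface. World frame = base frame: x ahead of the robot, y to its left, z up, the work surface at z = 0. Lengths are in m, angles in degrees, forces in N, time in s.
With the tool pointing down it reaches from about 0.375 to 0.9 m from the base axis. Payload 3.1 kg.
Tool frame: the origin (TCP) lies at the very end of the fingers, on their centre line; the grasp point (between the pads) lies behind it (bot.grip_depth is the z of the grasp point in the tool frame, in m); z points along the fingers, y is the direction in which the jaws open and shut (so a half turn about z gives the same grasp; the last joint's range is limited). The gripper opens to 87 mm and grips with 3 to 60 N. Pads are 19 mm wide; open, the fingers measure 117 mm over their backs; the gripper's body (75 mm by 190 mm) begins 51 mm behind the grasp point.
Start: joints at [-75.086, 30.224, 82.088, -0, 67.689, -10.227], TCP at [0.266, -0.566, 0.223] pointing down, gripper open.
Joint ranges: [-176.69, 176.69], [-43.24, 126.21], [12.49, 139.97], [-82, 262], [0, 151.66], [-163.58, 163.58]. Speed limits (degrees/s): [159.86, 159.86, 180, 180, 180, 180].

INTERFACE

Orientations are given as a 3x3 rotation matrix whose columns are the frame's x, y, z axes.
In Python, from rig import bot, vision gives the robot as it stands. The module is installed in compiled form; this text tells all that it offers.
- The arm moves only by the shell command python3 -m jog 'ROWS'. ROWS is JSON, a list of rows, each a list of 3 entries, a list of its own where there are three numbers: the shift along the tool's x, y, z in mm, then the turn, a rotation vector about the tool's x, y, z in degrees, then the closure, from 0 (fully open) to 1 (shut). In form: [[[dx, dy, dz], [wx, wy, wz], fingers], ...]. A call has 1 to 12 rows; each row is the pose to reach, as a shift and turn from the pose commanded when the call began, along the tool's axes at that moment; what a row does not reach only later rows make up. A row lasts 1/12 s, in which the tool goes at most 41.7 mm and 7.16 degrees, less where a joint would pass 70% of its speed; a pose out of reach is approached as far as the arm can. A call with a gripper value outside its range is refused whole. The fingers move at their own pace and stop on an object; the grip force is fixed at half the most. Time passes only in rows, so rows that repeat a pose let the fingers close. It gives the time, the measured TCP pose, the force and the opening at its end, in the units of the state.
- bot.read_state(): the state, without advancing time (a new reading comes with each control period).
- vision.capture(name): name is "scene" or "top" or "wrist"; returns the picture (480x640x3 uint8, red, green, blue); there is no depth.
- vision.camera_info(name): a dict with "intrinsics" (3x3 intrinsics, pixels), "camera_from_world" (4x4, takes a point from world to camera coordinates); the wrist camera has in their place "mount" (4x4, takes a point from camera to tool coordinates, whose origin is the TCP and whose axes are the flange's). Camera axes: x right, y up, looking along -z (the intrinsics and any distortion apply to the point x, -y, -z); pixel columns grow to the right and rows downward; lengths in m; the calibration is good to about 2 mm. A picture is of the moment at which its call begins: read the wrist's pose just before it. camera_info takes no time and is no camera call.
- bot.hand_in(): hands the job in, once; it reports no verdict.
The state is a dict: "time_s": time; "joint_positions": joint angles; "qvel": joint speeds; "tau": joint torques, N m; "position": TCP position; "tcp_rot": TCP orientation; "force": force on the tool from outside, world axes, zero at the start; "moment": the same for the moment, N m; "opening": opening from 0.0 (shut) to 1.0 (fully open).
Only numpy, scipy, OpenCV 4.12 (cv2) and the standard library are available. Lean on these libraries where they do the work, as an engineer would, in place of code of your own. Each camera call takes 0.05 s, during which the arm holds its last target. There are 200 camera calls.

## Working session

There is one attempt and no reset: what is moved stays moved. The work goes in short steps, Python scripts to look and compute and a shell command to move; the robot and the scene stay as the last step left them, time stands still between calls to the robot, and variables do not carry over. Pictures are saved under pics/ and viewed, about 8 in all and at most 12, crops included, and the job is handed in when it is done.

```bash
mkdir -p pics; ls
python3 - <<'E'
from rig import bot,vision
import cv2,numpy as np
np.set_printoptions(precision=4,suppress=True)
for n in ("scene","top"):
    im=vision.capture(n); cv2.imwrite(f"pics/{n}0.png",im[:,:,::-1])
    i=vision.camera_info(n); print(n,i)
print(vision.camera_info("wrist"))
s=bot.read_state(); print(s, bot.grip_depth)
E
```

```text
pics
scene {'intrinsics': array([[504.2113,   0.    , 313.7592],
       [  0.    , 504.2113, 240.8501],
       [  0.    ,   0.    ,   1.    ]]), 'camera_from_world': array([[ 0.7943,  0.6075,  0.0068, -0.4077],
       [-0.5147,  0.667 ,  0.5386,  0.1521],
       [ 0.3227, -0.4313,  0.8425, -1.3926],
       [ 0.    ,  0.    ,  0.    ,  1.    ]])}
top {'intrinsics': array([[581.1913,   0.    , 323.4743],
       [  0.    , 581.1913, 242.0409],
       [  0.    ,   0.    ,   1.    ]]), 'camera_from_world': array([[ 0.0115, -0.9999,  0.0082,  0.0402],
       [ 0.9869,  0.0126,  0.161 , -0.5131],
       [-0.1611,  0.0062,  0.9869, -1.4665],
       [ 0.    ,  0.    ,  0.    ,  1.    ]])}
{'intrinsics': array([[334.864 ,   0.    , 318.1193],
       [  0.    , 334.864 , 242.0396],
       [  0.    ,   0.    ,   1.    ]]), 'mount': array([[ 0.0008,  0.9671,  0.2545,  0.0698],
       [ 1.    , -0.0006, -0.001 , -0.0012],
       [-0.0008,  0.2545, -0.9671, -0.1625],
       [ 0.    ,  0.    ,  0.    ,  1.    ]])}
{'time_s': 0.1, 'joint_positions': array([-75.0838,  30.2727,  82.1491,  -0.0005,  67.6881, -10.226 ]), 'qvel': array([-0.0373, -0.1563, -0.171 ,  0.0782, -0.0559,  0.0449]), 'tau': array([ -0.0011, -44.0987, -17.7149,   0.0633,   0.0534,  -0.0001]), 'position': array([ 0.2654, -0.5651,  0.2217]), 'tcp_rot': array([[ 0.9053,  0.4249, -0.0005],
       [ 0.4249, -0.9053,  0.0019],
       [ 0.0003, -0.0019, -1.    ]]), 'force': array([-0.4868, -0.2631,  0.0735]), 'moment': array([0.0636, 0.0435, 0.0377]), 'opening': 1.0022440912328983} -0.0187
```

View pics/scene0.png

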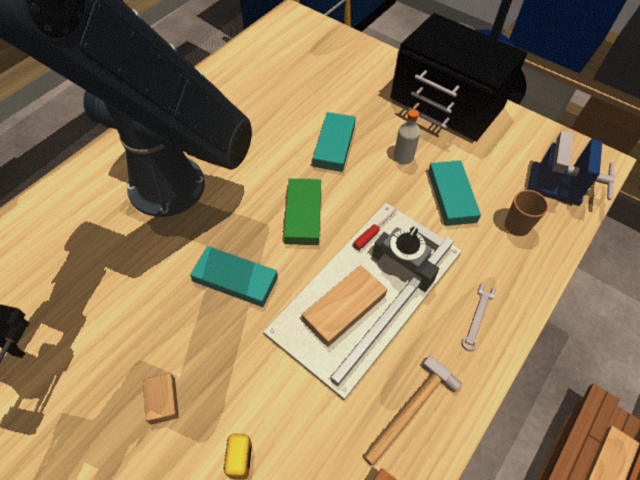

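View pics/top0.png

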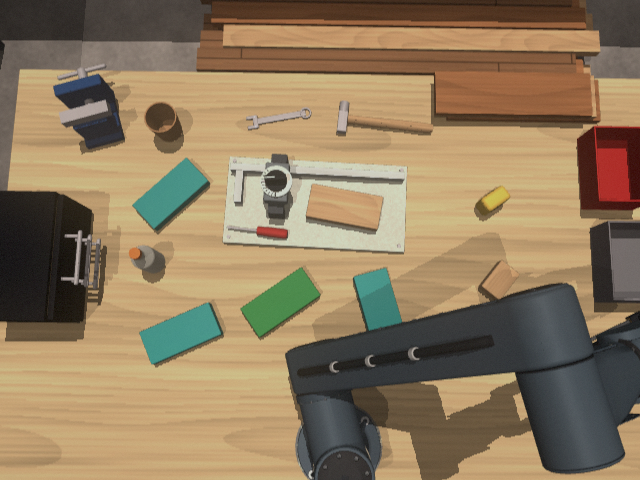

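The top view shows the station with its white bed, corners about (232,158), (408,165), (404,252) and (223,243). Candidates for the board are:
- the pine board on the bed, top (344,206), scene (344,304): this fits the description
- the pine offcut at top (499,280): too short
- the green block at top (281,301): wrong colour
- turquoise blocks at top (171,194), (181,333) and (378,298): wrong colour

I'll measure next, with a close crop to check.

```bash
cat > h.py <<'E'
import numpy as np,cv2
from rig import bot,vision
np.set_printoptions(precision=4,suppress=True)
def cam(n,s=None):
    i=vision.camera_info(n);K=i["intrinsics"]
    if n=="wrist":
        s=s or bot.read_state(); T=np.eye(4);T[:3,:3]=s["tcp_rot"];T[:3,3]=s["position"]
        W=T@i["mount"]
    else: W=np.linalg.inv(i["camera_from_world"])
    return K,W
def ray(c,p):
    K,W=c;d=np.linalg.inv(K)@[p[0],p[1],1.];return W[:3,3],W[:3,:3]@(d*[1,-1,-1])
def plane(c,p,z):
    o,d=ray(c,p);return o+d*(z-o[2])/d[2]
def tri(c1,p1,c2,p2):
    o,d=ray(c1,p1);q,e=ray(c2,p2)
    a=np.linalg.lstsq(np.c_[d,-e],q-o,rcond=None)[0]
    A,B=o+a[0]*d,q+a[1]*e;return (A+B)/2,np.linalg.norm(A-B)
def proj(c,X):
    K,W=c;x=np.linalg.inv(W)@np.r_[X,1];u=K@(x[:3]*[1,-1,-1]);return u[:2]/u[2]
def quad(mask):
    cs,_=cv2.findContours(mask,cv2.RETR_EXTERNAL,cv2.CHAIN_APPROX_NONE)
    h=cv2.convexHull(max(cs,key=cv2.contourArea))
    return cv2.approxPolyN(h,4,epsilon_percentage=-1,ensure_convex=True).reshape(-1,2).astype(float)
E
python3 - <<'E'
from h import *
C={n:cam(n) for n in("scene","top")}
roi={"scene":(255,195,470,405),"top":(215,145,415,260)}
for n in C:
    im=cv2.imread(f"pics/{n}0.png");x0,y0,x1,y1=roi[n]
    c=im[y0:y1,x0:x1];h=cv2.cvtColor(c,cv2.COLOR_BGR2HSV)
    w=cv2.inRange(h,(0,0,130),(180,60,255));w=cv2.morphologyEx(w,cv2.MORPH_OPEN,np.ones((3,3)))
    b=cv2.inRange(h,(5,75,90),(25,255,255))
    nl,l,st,ce=cv2.connectedComponentsWithStats(cv2.morphologyEx(b,cv2.MORPH_OPEN,np.ones((5,5))))
    tgt=(344-x0,206-y0) if n=="top" else (344-x0,304-y0)
    m=(l==l[tgt[1],tgt[0]]).astype(np.uint8)*255
    qw,qb=quad(w)+[x0,y0],quad(m)+[x0,y0]
    print(n,"bed",qw.tolist(),"board",qb.tolist())
    print([plane(C[n],p,.018)[:2].round(4).tolist() for p in qw],[plane(C[n],p,.056)[:2].round(4).tolist() for p in qb])
    big=cv2.resize(c,None,fx=3 if n=="top" else 2,fy=3 if n=="top" else 2,interpolation=cv2.INTER_CUBIC)
    cv2.imwrite(f"pics/{n}_crop.png",big)
a=cv2.imread("pics/top_crop.png");b=cv2.imread("pics/scene_crop.png")
o=np.zeros((a.shape[0]+0,800,3),np.uint8);o[:,:a.shape[1]]=a
cv2.imwrite("pics/crop1.png",a)
E
```

```text
scene bed [[464.0, 246.0], [344.0, 399.0], [262.0, 332.0], [385.0, 202.0]] board [[390.0, 291.0], [330.0, 344.0], [300.0, 314.0], [360.0, 264.0]]
[[0.7488, 0.3158], [0.7306, -0.1792], [0.4955, -0.1703], [0.5151, 0.3103]] [[0.6759, 0.0754], [0.6425, -0.1117], [0.5475, -0.0959], [0.5805, 0.0923]]
top bed [[407.0, 166.0], [404.0, 252.0], [222.0, 242.0], [229.0, 156.0]] board [[383.0, 196.0], [377.0, 230.0], [305.0, 216.0], [312.0, 183.0]]
[[0.727, -0.1766], [0.4925, -0.1659], [0.5131, 0.3133], [0.7482, 0.3037]] [[0.6337, -0.1072], [0.5434, -0.0912], [0.5778, 0.0951], [0.666, 0.0782]]
```

View pics/crop1.png

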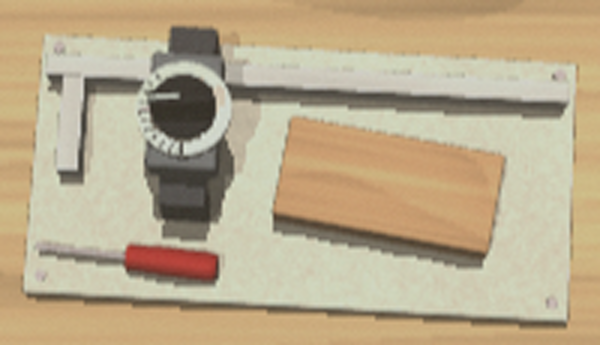

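The crop confirms the choice: a pine board, slightly askew, between the bridge and the open end of the bed. The dial's pointer points left in the image (station +y), about 90° clockwise of zero. Next I fit the station and board frames from both views and work out the first move.

```bash
cat >> h.py <<'E'
TH=np.deg2rad(-2.45);O=np.array([.6530,.1676])
SX=np.array([np.cos(TH),np.sin(TH)]);SY=np.array([-SX[1],SX[0]])
def st(p): d=np.asarray(p)[:2]-O; return np.array([d@SX,d@SY])*1e3
def w(x,y,z): return np.r_[O+(SX*x+SY*y)/1e3,z/1e3]
def go(x,y,z,head=0):
    """tool shift (mm) and turn (deg) to station x,y,z(mm); head: tool x vs station y, deg ccw"""
    from scipy.spatial.transform import Rotation as Q
    s=bot.read_state();R=s["tcp_rot"];h=TH+np.pi/2+np.deg2rad(head)
    c,sn=np.cos(h),np.sin(h);D=np.array([[c,sn,0],[sn,-c,0],[0,0,-1.]])
    print("now st",st(s["position"]),s["position"][2]*1e3,"t",s["time_s"])
    print("shift",R.T@(w(x,y,z)-s["position"])*1e3,"turn",Q.from_matrix(R.T@D).as_rotvec(degrees=True))
E
python3 - <<'E'
from h import *
a,b=cam("top"),cam("scene")
for n,p,q in [("bed",(407,166),(344,399)),("bed",(404,252),(262,332)),("bed",(222,242),(385,202)),("brd",(383,196),(330,344)),("brd",(377,230),(300,314)),("brd",(305,216),(360,264)),("brd",(312,183),(390,291))]:
    X,e=tri(a,p,b,q);print(n,X,st(X),e)
go(-125,-195,160)
E
```

```text
bed [ 0.7295 -0.1775  0.0103] [  91.2178 -341.5311] 0.0006429169491265493
bed [ 0.4933 -0.1676  0.0099] [-145.237  -341.7341] 0.001360538247821533
bed [0.5137 0.314  0.0131] [-145.4283  140.2843] 0.0004144795293030922
brd [ 0.6385 -0.1078  0.0409] [  -2.76   -275.7947] 0.0029189594365936905
brd [ 0.5449 -0.0924  0.0465] [ -96.846  -264.4058] 0.0006800976971564535
brd [0.579  0.0953 0.0504] [-70.7955 -75.445 ] 9.321372574756586e-05
brd [0.6718 0.0802 0.0426] [ 22.5007 -86.4943] 0.005435583041761519
now st [-355.9152 -748.6262] 221.67925937677165 t 0.1
shift [ 461.0588 -383.5877   62.5573] turn [ -0.0869  -0.0761 -62.4076]
```

```bash
python3 -m jog '[[[461,-384,0],[0,0,-62.4],0.5],[[461,-384,0],[0,0,-62.4],1],[[461,-384,0],[0,0,-62.4],1],[[461,-384,0],[0,0,-62.4],1],[[461,-384,0],[0,0,-62.4],1],[[461,-384,0],[0,0,-62.4],1],[[461,-384,0],[0,0,-62.4],1],[[461,-384,0],[0,0,-62.4],1],[[461,-384,0],[0,0,-62.4],1],[[461,-384,0],[0,0,-62.4],1],[[461,-384,0],[0,0,-62.4],1],[[461,-384,0],[0,0,-62.4],1]]' && python3 -c "
from h import *
go(-125,-195,34)"
```

```text
time_s: 1.1
position: [0.4776, -0.1108, 0.2224]
tcp_rot: [[0.043, 0.999, -0.0], [0.999, -0.043, 0.0], [0.0, -0.0, -1.0]]
force: [-0.3, -0.4, -0.3]
opening: 0.176
now st [-163.3321 -285.6193] 222.40500906314605 t 1.1
shift [ 90.6018  38.3763 188.4044] turn [-0.0246 -0.01   -0.0231]
```

```bash
python3 -m jog '[[[40,20,20],[0,0,0],1],[[70,34,60],[0,0,0],1],[[91,38,90],[0,0,0],1],[[91,38,130],[0,0,0],1],[[91,38,160],[0,0,0],1],[[91,38,180],[0,0,0],1],[[91,38,187],[0,0,0],1],[[91,38,187],[0,0,0],1],[[91,38,187],[0,0,0],1]]'
python3 - <<'E'
from h import *
s=bot.read_state();im=vision.capture("wrist");cv2.imwrite("pics/w1.png",im[:,:,::-1])
c=cam("wrist",s)
for x,y in [(44.5,-100),(44.5,-300),(0,0)]: print(x,y,proj(c,w(x,y,48)))
go(-62,-195,36);print(s["opening"],s["force"])
E
```

```text
time_s: 1.85
position: [0.5197, -0.0238, 0.0359]
tcp_rot: [[0.043, 0.999, 0.0], [0.999, -0.043, -0.0], [-0.0, 0.0, -1.0]]
force: [0.4, -0.8, 0.3]
opening: 0.005
44.5 -100 [727.0039  88.2583]
44.5 -300 [616.9823 470.4374]
0 0 [ 687.9005 -232.102 ]
now st [-124.3835 -197.1598] 36.68614577748536 t 1.9
shift [ 2.1954 62.3805  0.8312] turn [ 0.1343  0.0295 -0.0323]
0.004791620417615173 [ 0.3827 -0.8421  0.2515]
```

View pics/w1.png

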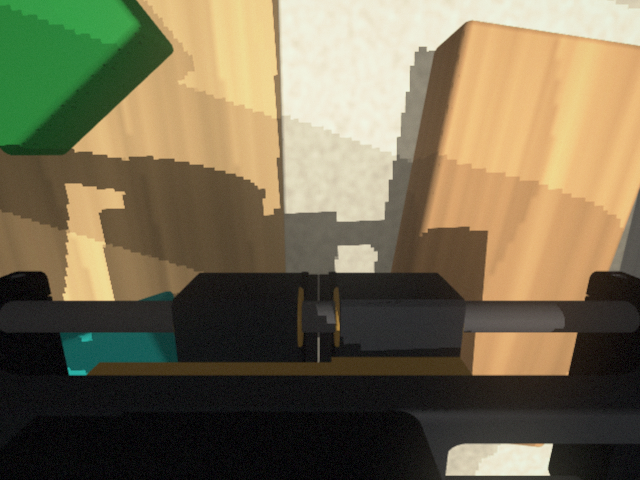

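The fingers are down between the board's near side (about x 430) and the bed's near edge (x 280). Now I push towards the fence.

```bash
python3 -m jog '[[[2,10,0],[0,0,0],1],[[2,16,0],[0,0,0],1],[[2,22,0],[0,0,0],1],[[2,28,0],[0,0,0],1],[[2,34,0],[0,0,0],1],[[2,40,0],[0,0,0],1],[[2,45,0],[0,0,0],1],[[2,49,0],[0,0,0],1],[[2,53,0],[0,0,0],1],[[2,56,0],[0,0,0],1],[[2,58,0],[0,0,0],1],[[2,58,0],[0,0,0],1]]' && python3 -c "
from h import *
go(-60,-195,36)"
```

```text
time_s: 2.9
position: [0.5781, -0.0241, 0.0354]
tcp_rot: [[0.043, 0.999, 0.001], [0.999, -0.043, -0.0], [-0.0, 0.001, -1.0]]
force: [-0.6, 0.1, -0.5]
opening: 0.005
now st [ -66.6341 -194.757 ] 35.445998469426826 t 2.9
shift [-0.2416  6.6348 -0.546 ] turn [ 0.0691  0.0038 -0.0123]
```

```bash
python3 -m jog '[[[0,2,0],[0,0,0],1],[[0,4,0],[0,0,0],1],[[0,5,0],[0,0,0],1],[[0,6,0],[0,0,0],1],[[0,7,0],[0,0,0],1],[[0,7,0],[0,0,0],1],[[0,7,0],[0,0,0],1]]'
python3 - <<'E'
from h import *
im=vision.capture("top");cv2.imwrite("pics/t2.png",im[:,:,::-1])
s=bot.read_state();print(st(s["position"]),s["force"])
E
```

```text
time_s: 3.48
position: [0.5846, -0.0243, 0.0355]
tcp_rot: [[0.043, 0.999, 0.001], [0.999, -0.043, -0.0], [0.0, 0.001, -1.0]]
force: [-1.1, 0.3, -0.8]
opening: 0.005
[ -60.1076 -194.7092] [-1.1863  0.0362 -1.106 ]
```

```bash
python3 -m jog '[[[0,1,0],[0,0,0],1],[[0,2,0],[0,0,0],1],[[0,3,0],[0,0,0],1],[[0,3,0],[0,0,0],1],[[0,3,0],[0,0,0],1]]'
python3 - <<'E'
from h import *
im=vision.capture("top");cv2.imwrite("pics/t3.png",cv2.resize(im[140:265,210:420,::-1],None,fx=3.8,fy=3.8,interpolation=cv2.INTER_CUBIC))
s=bot.read_state();print(st(s["position"]),s["force"])
E
```

```text
time_s: 3.95
position: [0.5876, -0.0245, 0.0356]
tcp_rot: [[0.043, 0.999, 0.001], [0.999, -0.043, -0.0], [-0.0, 0.001, -1.0]]
force: [-1.0, 0.2, 0.4]
opening: 0.003
[ -57.1072 -194.7493] [-0.9045 -0.2552  0.0902]
```

View pics/t3.png

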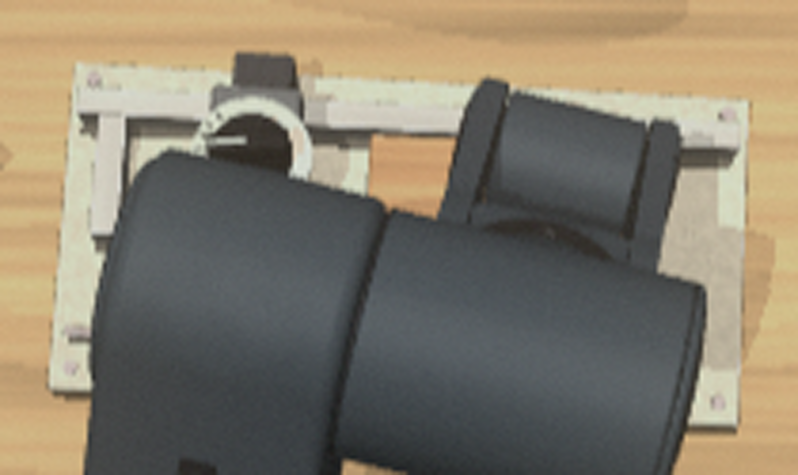

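The board's front corner (370–455,137) looks flush with the fence, and the arm hides the rear. Force is still low, so I push a few mm further until it rises.

```bash
python3 -m jog '[[[0,1,0],[0,0,0],1],[[0,2,0],[0,0,0],1],[[0,3,0],[0,0,0],1],[[0,3,0],[0,0,0],1]]'; python3 -m jog '[[[0,1,0],[0,0,0],1],[[0,2,0],[0,0,0],1],[[0,2,0],[0,0,0],1]]'
```

```text
time_s: 4.33
position: [0.5905, -0.0246, 0.0356]
tcp_rot: [[0.043, 0.999, 0.0], [0.999, -0.043, 0.0], [0.0, 0.0, -1.0]]
force: [-2.4, -0.8, -0.2]
opening: 0.008
time_s: 4.58
position: [0.5908, -0.0243, 0.0355]
tcp_rot: [[0.043, 0.999, -0.003], [0.999, -0.043, 0.001], [0.001, -0.003, -1.0]]
force: [-5.6, -0.1, 2.3]
opening: 0.01
```

Contact with the fence (5.6 N). Now I back off and lift over to behind the board's rear end, opening the fingers halfway for a two-point push.

```bash
python3 -m jog '[[[0,-20,0],[0,0,0],1],[[0,-40,0],[0,0,0],1],[[0,-40,-40],[0,0,0],0.8],[[0,-40,-80],[0,0,0],0.5],[[-40,-20,-100],[0,0,0],0.5],[[-75,10,-100],[0,0,0],0.5],[[-100,40,-100],[0,0,0],0.5],[[-120,49,-100],[0,0,0],0.5],[[-120,49,-100],[0,0,0],0.5],[[-120,49,-100],[0,0,0],0.5]]'
python3 - <<'E'
from h import *
s=bot.read_state();im=vision.capture("wrist");cv2.imwrite("pics/w2.png",im[:,:,::-1])
c=cam("wrist",s)
for x,y,z in [(44.5,-100,48),(44.5,-270,48),(44.5,-270,56),(-44.5,-270,56),(-54.5,-20,18)]: print(x,y,z,proj(c,w(x,y,z)))
print(st(s["position"]),s["position"][2],s["opening"])
E
```

```text
time_s: 5.42
position: [0.638, -0.1489, 0.1358]
tcp_rot: [[0.046, 0.999, 0.004], [0.999, -0.046, -0.001], [-0.001, 0.004, -1.0]]
force: [-0.6, 0.3, -0.6]
opening: 0.474
44.5 -100 48 [392.0527 -93.9779]
44.5 -270 48 [379.5513 186.6377]
44.5 -270 56 [381.5742 187.7091]
-44.5 -270 56 [257.575  188.0164]
-54.5 -20 18 [ 233.0109 -214.3829]
[  -1.4618 -316.8308] 0.1358055253083677 0.47429931336892556
```

View pics/w2.png

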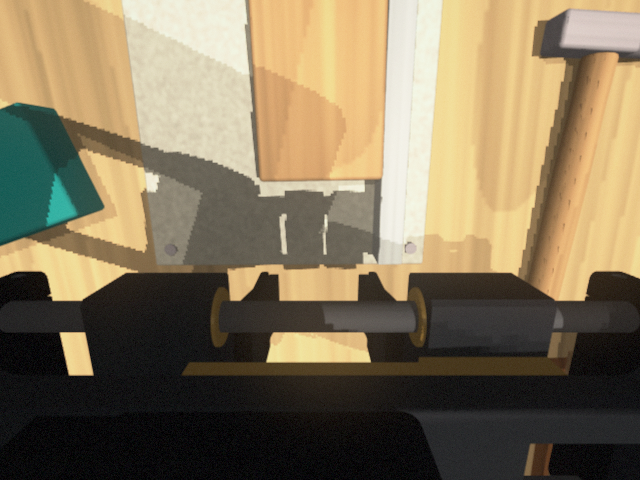

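The board lies flush along the fence, its rear corners at (260,180) and (382,180), where the fence face is predicted at x 381. The station fit is good to about 1–2 mm. Next I go down and push.

```bash
python3 -m jog '[[[0,-4,40],[0,0,0],0.5],[[0,-4,75],[0,0,0],0.5],[[0,-4,95],[0,0,0],0.5],[[15,-4,95],[0,0,0],0.5],[[30,-4,95],[0,0,0],0.5],[[40,-4,95],[0,0,0],0.5],[[50,-4,95],[0,0,0],0.5],[[60,-4,95],[0,0,0],0.5],[[70,-4,95],[0,0,0],0.5],[[80,-4,95],[0,0,0],0.5],[[90,-4,95],[0,0,0],0.5],[[100,-4,95],[0,0,0],0.5]]' && python3 -c "
from h import *
go(-5,-115,40)"
```

```text
time_s: 6.47
position: [0.6373, -0.0461, 0.0414]
tcp_rot: [[0.043, 0.999, 0.002], [0.999, -0.043, -0.001], [-0.001, 0.002, -1.0]]
force: [-0.3, -3.0, 1.6]
opening: 0.501
now st [  -6.5893 -214.144 ] 41.422741092405154 t 6.4667
shift [99.1452  1.5657  1.3633] turn [ 0.1265  0.0364 -0.0119]
```

```bash
python3 -m jog '[[[9,0,0],[0,0,0],0.5],[[18,0,0],[0,0,0],0.5],[[27,0,0],[0,0,0],0.5],[[36,0,0],[0,0,0],0.5],[[45,0,0],[0,0,0],0.5],[[54,0,0],[0,0,0],0.5],[[63,0,0],[0,0,0],0.5],[[72,0,0],[0,0,0],0.5],[[80,0,0],[0,0,0],0.5],[[88,0,0],[0,0,0],0.5],[[94,0,0],[0,0,0],0.5],[[97,0,0],[0,0,0],0.5]]' && python3 -c "
from h import *
go(-5,-104,40)"
```

```text
time_s: 7.47
position: [0.6403, 0.0514, 0.0404]
tcp_rot: [[0.042, 0.999, -0.0], [0.999, -0.042, 0.0], [0.0, -0.0, -1.0]]
force: [-0.0, -2.2, 0.3]
opening: 0.504
now st [  -7.6899 -116.5893] 40.42683004521774 t 7.4667
shift [12.5877  2.6973  0.4283] turn [-0.0237 -0.0118  0.0331]
```

```bash
python3 -m jog '[[[3,0,0],[0,0,0],0.5],[[6,0,0],[0,0,0],0.5],[[8,0,0],[0,0,0],0.5],[[9,0,0],[0,0,0],0.5],[[10,0,0],[0,0,0],0.5],[[10,0,0],[0,0,0],0.5]]'; python3 -m jog '[[[1,0,0],[0,0,0],0.5],[[2,0,0],[0,0,0],0.5],[[3,0,0],[0,0,0],0.5],[[3,0,0],[0,0,0],0.5]]'
```

```text
time_s: 7.97
position: [0.6409, 0.0599, 0.0405]
tcp_rot: [[0.043, 0.999, -0.0], [0.999, -0.043, -0.001], [-0.001, -0.0, -1.0]]
force: [-1.2, -3.5, 1.1]
opening: 0.501
time_s: 8.3
position: [0.6412, 0.06, 0.0405]
tcp_rot: [[0.042, 0.999, -0.0], [0.999, -0.042, -0.005], [-0.005, -0.0, -1.0]]
force: [-1.1, -11.8, 1.7]
opening: 0.5
```

The motion stopped and the force rose to 12 N, so the board is probably on the stop. I back off, rise and check.

```bash
python3 -m jog '[[[-10,0,0],[0,0,0],0.5],[[-40,0,0],[0,0,0],0.5],[[-60,0,-30],[0,0,0],0.5],[[-65,4,-70],[0,0,0],0.5],[[-65,4,-100],[0,0,0],0.5],[[-65,4,-120],[0,0,0],0.5],[[-65,4,-120],[0,0,0],0.5],[[-65,4,-120],[0,0,0],0.5],[[-65,4,-120],[0,0,0],0.5]]'
python3 - <<'E'
from h import *
s=bot.read_state();im=vision.capture("wrist");cv2.imwrite("pics/w3.png",im[:,:,::-1])
t=vision.capture("top");cv2.imwrite("pics/t4.png",t[:,:,::-1])
c=cam("wrist",s)
for x,y,z in [(44.5,-95,48),(44.5,-95,56),(-44.5,-95,56),(-44.5,-30,56),(44.5,-30,56)]: print(x,y,z,proj(c,w(x,y,z)))
print(st(s["position"]),s["position"][2],s["opening"])
E
```

```text
time_s: 9.05
position: [0.6412, -0.0011, 0.1594]
tcp_rot: [[0.043, 0.999, -0.002], [0.999, -0.043, 0.001], [0.001, -0.002, -1.0]]
force: [-0.7, 0.1, -0.8]
opening: 0.504
44.5 -95 48 [380.7983 149.3617]
44.5 -95 56 [382.6704 149.2182]
-44.5 -95 56 [266.4269 149.1473]
-44.5 -30 56 [262.9266  55.0233]
44.5 -30 56 [387.1696  55.0396]
[  -4.6165 -169.0946] 0.1594211622735352 0.5035471514949182
```

View pics/w3.png

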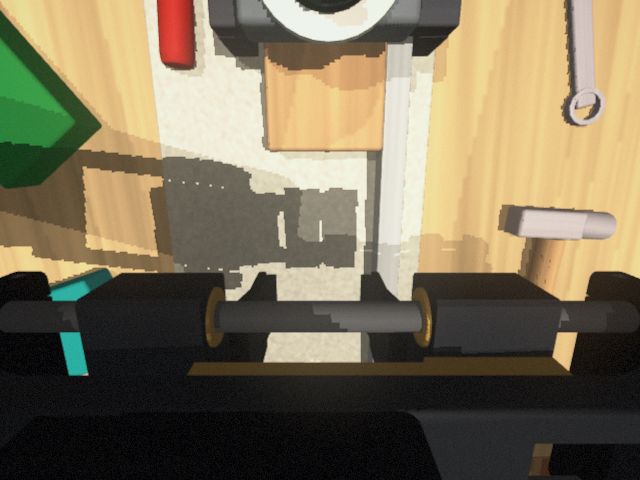

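The board's rear corners at (267,150) and (383,150) match the predicted home position (266,149) and (383,149), so it is home within about 1 mm and flush with the fence. Next I hover over the knob.

```bash
python3 -m jog '[[[0,0,-40],[0,0,0],0.5],[[0,2,-80],[0,0,0],0.3],[[40,4,-100],[0,0,0],0],[[80,4,-100],[0,0,0],0],[[105,4,-100],[0,0,0],0],[[109,4,-100],[0,0,0],0],[[109,4,-100],[0,0,0],0],[[109,4,-100],[0,0,0],0]]'
python3 - <<'E'
from h import *
s=bot.read_state();im=vision.capture("wrist");cv2.imwrite("pics/w4.png",im[:,:,::-1])
c=cam("wrist",s)
for x,y,z in [(0,0,132),(0,0,154),(0,0,118)]: print(x,y,z,proj(c,w(x,y,z)),proj(cam("top"),w(x,y,z)))
print(st(s["position"]),s["position"][2],s["opening"])
np.save("w4.npy",np.vstack([s["tcp_rot"],s["position"]]))
E
```

```text
time_s: 9.82
position: [0.6503, 0.1068, 0.2589]
tcp_rot: [[0.042, 0.999, -0.003], [0.999, -0.042, -0.001], [-0.001, -0.003, -1.0]]
force: [1.0, -0.7, -0.2]
opening: 0.937
0 0 132 [318.8211 165.4982] [275.523  179.6152]
0 0 154 [318.8094 166.4876] [274.8629 177.2087]
0 0 118 [318.8278 164.9427] [275.9329 181.1091]
[ -0.1398 -60.8904] 0.2588716627676765 0.9373213936760827
```

View pics/w4.png

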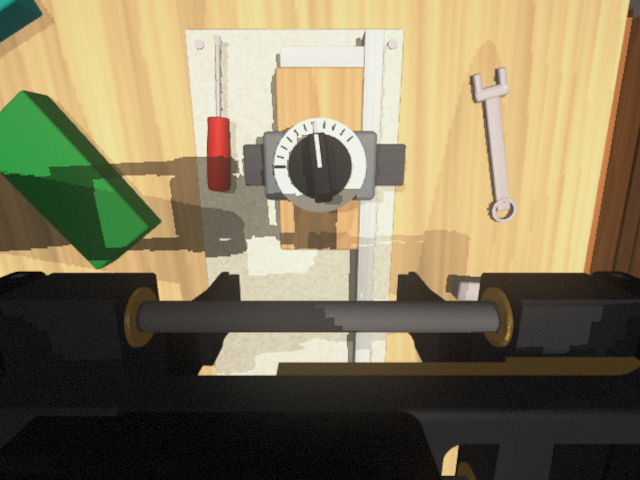

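The board's front end (row 67) touches the stop's face. The knob is centred about (319,165), with its white line running from (317,125) to (321,167). I measure the centre and line now.

Run:
```python
from h import *
a=np.load("w4.npy");c=cam("wrist",{"tcp_rot":a[:3],"position":a[3]});tc=cam("top")
def parts(f,c0,k):
    im=cv2.imread(f);R=int(50*k);x0,y0=int(c0[0])-R,int(c0[1])-R
    h=cv2.cvtColor(im[y0:y0+2*R,x0:x0+2*R],cv2.COLOR_BGR2HSV)
    d=cv2.inRange(h,(0,0,0),(180,255,75));wm=cv2.inRange(h,(0,0,120),(180,70,255))
    yy,xx=np.mgrid[:2*R,:2*R];r=np.hypot(xx-R,yy-R)
    n,l,s,ce=cv2.connectedComponentsWithStats(d*(r<38*k).astype(np.uint8))
    i=1+np.argmax(s[1:,4]);cs,_=cv2.findContours((l==i).astype(np.uint8),0,1)
    (cx,cy),rad=cv2.minEnclosingCircle(max(cs,key=cv2.contourArea))
    ys,xs=np.nonzero(wm*(r<24*k).astype(np.uint8))
    ln=cv2.fitLine(np.c_[xs,ys].astype(np.float32),cv2.DIST_HUBER,0,.01,.01).ravel()
    return np.array([cx+x0,cy+y0]),rad,ln[:2],ln[2:]+[x0,y0],len(xs)
A=parts("pics/w4.png",(319,165),1);B=parts("pics/t4.png",(275,179),.5)
print(A);print(B)
X,e=tri(c,A[0],tc,B[0]);print("disc",X,st(X),e)
p,q=A[3]-20*A[2],A[3]+20*A[2]
P,Q=plane(c,p,.160),plane(c,q,.160);v=st(Q)-st(P);print("line heading vs station y ccw deg",np.degrees(np.arctan2(-v[0],v[1])))
# near point of line to knob axis
print("line pt",st(plane(c,A[3],.162)),"disc ctr@132",st(plane(c,A[0],.132)))
bd=cv2.imread("pics/t4.png")
go(0,0,215)
```

```text
(array([319.5, 167.5]), 34.56163787841797, array([0.1067, 0.9943], dtype=float32), array([318.0273, 154.44  ]), 131)
(array([275.6159, 180.2597]), 10.757689476013184, array([ 0.8691, -0.4946], dtype=float32), array([271.7268, 173.105 ]), 81)
disc [0.6531 0.1667 0.1273] [ 0.1127 -0.8708] 0.0021432612501861813
line heading vs station y ccw deg -173.5887786449459
line pt [-0.6011  9.1069] disc ctr@132 [ 0.5764 -1.6473]
now st [  0.0891 -61.5999] 259.09214557183446 t 9.8667
shift [61.6325 -0.0081 44.0467] turn [-0.1479  0.0424 -0.0304]
```

The pointer is 6.4° counter-clockwise of station +y, so the knob is about 83.6° (1.46 rad) off zero. The axis is within 1 mm of the station origin. I line up, descend and grip.

```bash
python3 -m jog '[[[30,0,0],[0,0,-6.4],0],[[61,0,0],[0,0,-6.4],0],[[61,0,30],[0,0,-6.4],0],[[61,0,60],[0,0,-6.4],0],[[61,0,85],[0,0,-6.4],0],[[61,0,105],[0,0,-6.4],0],[[61,0,116],[0,0,-6.4],0],[[61,0,119],[0,0,-6.4],0],[[61,0,119],[0,0,-6.4],0],[[61,0,119],[0,0,-6.4],0]]' && python3 -c "
from h import *
go(0,-0.5,138,6.4)"
```

```text
time_s: 10.7
position: [0.6547, 0.1673, 0.1426]
tcp_rot: [[-0.068, 0.998, 0.002], [0.998, 0.068, 0.0], [0.0, 0.002, -1.0]]
force: [-0.5, -0.7, 0.3]
opening: 1.002
now st [ 1.6939 -0.2701] 142.5997150131843 t 10.7
shift [-0.0417 -1.7182  4.5962] turn [ 0.1168 -0.0017 -0.0634]
```

```bash
python3 -m jog '[[[0,-1.5,4],[0,0,0],0],[[0,-1.5,4],[0,0,0],0.6],[[0,-1.5,4],[0,0,0],1],[[0,-1.5,4],[0,0,0],1],[[0,-1.5,4],[0,0,0],1],[[0,-1.5,4],[0,0,0],1],[[0,-1.5,4],[0,0,0],1],[[0,-1.5,4],[0,0,0],1],[[0,-1.5,4],[0,0,0],1],[[0,-1.5,4],[0,0,0],1]]'
```

```text
time_s: 11.53
position: [0.6521, 0.1677, 0.1375]
tcp_rot: [[-0.069, 0.998, -0.0], [0.998, 0.069, -0.0], [-0.0, -0.0, -1.0]]
force: [-0.8, 0.7, 0.0]
opening: 0.402
```

```bash
python3 -m jog '[[[0,0,0],[0,0,0],1],[[0,0,0],[0,0,0],1],[[0,0,0],[0,0,0],1],[[0,0,0],[0,0,0],1],[[0,0,0],[0,0,0],1],[[0,0,0],[0,0,0],1]]'
```

```text
time_s: 12.03
position: [0.6533, 0.1678, 0.1377]
tcp_rot: [[-0.069, 0.998, 0.003], [0.998, 0.069, 0.0], [0.0, 0.003, -1.0]]
force: [3.9, 1.1, -2.3]
opening: 0.16
```

Gripped, with a 14 mm opening. Turning counter-clockwise (tool −z).

```bash
python3 -m jog '[[[0,0,0],[0,0,-6],1],[[0,0,0],[0,0,-12],1],[[0,0,0],[0,0,-18],1],[[0,0,0],[0,0,-24],1],[[0,0,0],[0,0,-30],1],[[0,0,0],[0,0,-36],1],[[0,0,0],[0,0,-42],1],[[0,0,0],[0,0,-48],1],[[0,0,0],[0,0,-54],1],[[0,0,0],[0,0,-60],1],[[0,0,0],[0,0,-66],1],[[0,0,0],[0,0,-70],1]]' && python3 -c "
from h import *
go(0,-0.5,138,90);print(bot.read_state()['moment'])"
```

```text
time_s: 13.03
position: [0.6513, 0.1662, 0.1376]
tcp_rot: [[-0.962, 0.272, -0.002], [0.272, 0.962, -0.003], [0.001, -0.003, -1.0]]
force: [0.2, -4.2, 0.7]
opening: 0.158
now st [-1.6025 -1.45  ] 137.63730318347464 t 13.0333
shift [-1.3397  1.2929 -0.3685] turn [ -0.1732  -0.0919 -13.3398]
[-0.5357 -0.2581 -0.0399]
```

```bash
python3 -m jog '[[[-1,0,0],[0,0,-4],1],[[-1,0,0],[0,0,-8],1],[[-1,0,0],[0,0,-11],1],[[-1,0,0],[0,0,-13],1],[[-1,0,0],[0,0,-15],1],[[-1,0,0],[0,0,-16],1],[[-1,0,0],[0,0,-16],1]]' && python3 -c "
from h import *
go(0,-0.5,138,90);print(bot.read_state()['moment'])"
```

```text
time_s: 13.62
position: [0.6512, 0.1657, 0.1376]
tcp_rot: [[-1.0, 0.003, -0.005], [0.003, 1.0, -0.003], [0.005, -0.003, -1.0]]
force: [-3.1, -6.0, 2.4]
opening: 0.159
now st [-1.7024 -2.0045] 137.61822517235638 t 13.6167
shift [-1.7596  1.4339 -0.3937] turn [-0.1597 -0.2605  2.2985]
[-0.7741  0.18   -0.649 ]
```

Moment about z rose from 0.04 to 0.65 N m, so the knob is on its zero stop. I ease slightly, open and lift.

```bash
python3 -m jog '[[[0,0,0],[0,0,1],1],[[0,0,0],[0,0,1],0.75],[[0,0,0],[0,0,1],0.4],[[0,0,0],[0,0,1],0.3],[[0,0,0],[0,0,1],0.3],[[0,0,0],[0,0,1],0.3],[[0,0,0],[0,0,1],0.3],[[0,0,0],[0,0,1],0.3],[[0,0,-10],[0,0,1],0.3],[[0,0,-40],[0,0,1],0.3],[[0,0,-80],[0,0,1],0.3],[[0,0,-120],[0,0,1],0.3]]' && python3 -m jog '[[[40,0,0],[0,0,0],0.3],[[60,0,0],[0,0,0],0.3],[[60,0,0],[0,0,0],0.3],[[60,0,0],[0,0,0],0.3]]'
python3 - <<'E'
from h import *
s=bot.read_state();im=vision.capture("wrist");cv2.imwrite("pics/w5.png",im[:,:,::-1])
c=cam("wrist",s);np.save("w5.npy",np.vstack([s["tcp_rot"],s["position"]]))
for x,y,z in [(0,0,132),(-44.5,-95,56),(44.5,-95,56)]: print(x,y,z,proj(c,w(x,y,z)))
print(st(s["position"]),s["position"][2],s["opening"])
E
```

```text
time_s: 14.62
position: [0.6522, 0.1674, 0.2584]
tcp_rot: [[-1.0, 0.018, -0.003], [0.018, 1.0, -0.0], [0.003, -0.0, -1.0]]
force: [1.0, -1.4, -0.6]
opening: 0.697
time_s: 14.95
position: [0.5924, 0.1688, 0.2589]
tcp_rot: [[-1.0, 0.018, 0.002], [0.018, 1.0, 0.0], [-0.002, 0.0, -1.0]]
force: [0.7, -0.2, 0.3]
opening: 0.704
0 0 132 [316.6304 297.3738]
-44.5 -95 56 [233.0298 230.2985]
44.5 -95 56 [235.9879 303.4348]
[-60.5538  -1.345 ] 0.2589129895628378 0.7038196480027814
```

View pics/w5.png

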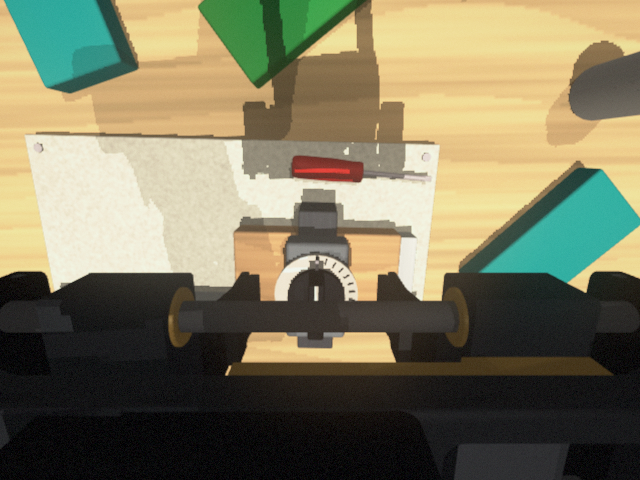

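The board is still seated. The pointer is near the longest mark (317,258) but partly hidden by the gripper, so I shift for a clean view.

```bash
python3 -m jog '[[[-40,0,0],[0,0,0],0.3],[[-80,0,0],[0,0,0],0.3],[[-115,0,0],[0,0,0],0.3],[[-120,0,0],[0,0,0],0.3],[[-120,0,0],[0,0,0],0.3],[[-120,0,0],[0,0,0],0.3]]'
python3 - <<'E'
from h import *
s=bot.read_state();im=vision.capture("wrist")
c=cam("wrist",s)
for x,y,z in [(0,0,132),(-26,0,162),(-44.5,-95,56),(44.5,-95,56)]: print(x,y,z,proj(c,w(x,y,z)))
u=proj(c,w(0,0,150)).astype(int);R=50;b=im[u[1]-R:u[1]+R,u[0]-R:u[0]+R]
h=cv2.cvtColor(b,cv2.COLOR_RGB2HSV);wm=cv2.inRange(h,(0,0,120),(180,70,255));yy,xx=np.mgrid[:100,:100];wm[np.hypot(xx-50,yy-50)>24]=0
ys,xs=np.nonzero(wm);l=cv2.fitLine(np.c_[xs,ys].astype(np.float32),cv2.DIST_HUBER,0,.01,.01).ravel()
p=l[2:]+u-R;P,Q=plane(c,p-15*l[:2],.16),plane(c,p+15*l[:2],.16);v=st(Q)-st(P)
print(len(xs),"line vs station y ccw deg (mod 180)",np.degrees(np.arctan2(-v[0],v[1]))%180)
o=cv2.resize(im[20:260,180:480,::-1],None,fx=2.5,fy=2.5,interpolation=cv2.INTER_CUBIC);cv2.imwrite("pics/w6.png",o)
E
```

```text
time_s: 15.5
position: [0.7129, 0.1661, 0.2562]
tcp_rot: [[-1.0, 0.019, -0.002], [0.019, 1.0, -0.0], [0.002, -0.0, -1.0]]
force: [-1.0, -0.6, -0.2]
opening: 0.702
0 0 132 [317.2324 165.9368]
-26 0 162 [317.9515 130.7753]
-44.5 -95 56 [225.4481 116.4441]
44.5 -95 56 [229.1529 203.3557]
90 line vs station y ccw deg (mod 180) 88.85338256224398
```

View pics/w6.png

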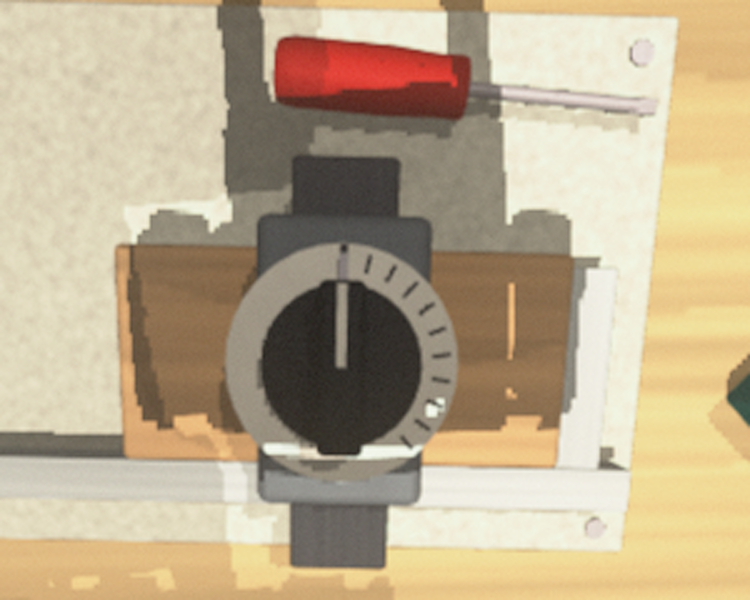

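The pointer is on the longest mark (343,262), and its line measures 88.9° against 90° at zero, within 0.02 rad. The board's rear corners are within about 1.5 px (roughly 1–2 mm) of the predicted home position. The screwdriver is in place and the tool hangs free, so I hand in.

```bash
python3 -c "
from rig import bot
s=bot.read_state();print(s['force'],s['position']);print(bot.hand_in())"
```

```text
[-0.27739344 -0.18186928 -0.12291051] [0.71220482 0.16635658 0.25670506]
the job is handed in; nothing more can be done
None
```

The board is home against the fence and end stop, the reset knob is back at its zero stop, and the job is handed in. Handing in gives no verdict, and it was done at about 15.5 s of the 69 s allowed.

- **Board:** I pushed it sideways onto the fence, then pushed its rear end with two fingers under the bridge until it met the stop (12 N). The last wrist view, taken after turning the knob, put its rear corners within about 1–2 mm of the predicted home position.
- **Knob:** I gripped the bar (14 mm opening) and turned it about 84° counter-clockwise until the moment rose to 0.65 N m at the stop. Afterwards the pointer sat on the longest dial mark, with its line measuring 1.1° (0.02 rad) off zero; the limit is 0.06 rad.
- **Bystanders:** The screwdriver was in place in the last picture. I did not re-measure the offcut, glue bottle or tape measure, but the arm only passed well above the right-hand side and never worked near them.
- **At hand-in:** The tool hung free above the bridge with near-zero force.

Two checks disagreed slightly. Two-view heights came out low: the bed at 10–13 mm instead of 18, the board top at 41–50 mm instead of 56, and the knob disc at 127 mm instead of 132. I put this down to mask edges and camera calibration and used the heights given in the task. In the side push, the fence was also met about 5 mm later than I expected from a 15 mm finger half-thickness.

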